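# Rack the hole saw and hold the tool-pen gate open

### The job

Put the medium hole saw that stands in the gate's way back fully home, upright, in its own pocket of the rack: the one it fits closely. Then squeeze the two catches on the tool pen's gate, first the safety catch by the hinge, then the bolt at the free end, take the gate by its upright post, swing it out past its detent to about a right angle, and finish while still holding it there by the post, for the drill to be lifted out. Leave everything else where it is.

Things in the scene. Friction and masses are not known exactly. Their poses are not given: they have to be found in the camera images.
- saw_mid (a point): Centre (half-way up) of the medium hole saw, a dark steel cup standing upright on the bench in front of the gate, in its way: diameter 44, body 55 tall, with a brass hub 16 across and 12 tall on top. 0.13 to 0.25 kg. Grip it round the body. z axis up.
- pocket_medium_hole0 (a point): Centre of the mouth of the medium pocket, round, diameter 50, 20 deep, its rim chamfered by 3: the medium hole saw's own place. It is in one of three equal wooden blocks (82 x 82 x 26) standing in a row on a 4 mm base plate; pocket mouths are 30 above the bench, z axis up. Their order in the row varies; the pocket diameter tells which is which. A saw fully home has its centre 7.5 above the mouth.
- pocket_small_hole0 (a point): Mouth of the small pocket, diameter 31, already filled by the small hole saw.
- pocket_large_hole0 (a point): Mouth of the large pocket, diameter 66, empty: not for this saw.
- pen: The fixed grey steel tool pen, 250 x 262, walls 85 high. Origin: on the gate's upright hinge axis, at bench level. x axis: into the pen, y axis: from the gate's free end towards its hinge, z up. The shut gate lies along -y from the origin, 220 long, 12 thick, its top edge 90 above the bench, the underside of its plate 24 above. A low sprung detent ball on the bench, 19 high, lies under the gate's path, 90 from the hinge at 0.85 rad.
- safety_pinch (a point): Safety catch, 50 from the hinge on the gate's top edge: a steel tab (10 thick, 22 wide) standing on the gate's front side, and a fixed lug (10 thick, 22 wide) on top of the gate; both rise 30 above the gate's top edge. This point is midway between their outer faces while unsqueezed (36 apart, along this point's x axis, which is the gate's normal), 15 above the gate's top edge. Axes as the pen's when the gate is shut; the point turns with the gate.
- safety (a joint): Travel of the safety catch's tab towards its lug (to +x of safety_pinch): 0 to 0.014 m, then the outer faces are 22 mm apart. It takes 4 N to slide and stays where it is left. From 0.011 it is off.
- bolt_pinch (a point): Bolt catch, 187 from the hinge near the gate's free end: a steel tab (10 thick, 38 wide) on the free-end side and a fixed lug (10 thick, 22 wide) on the hinge side; both rise 30 above the gate's top edge. This point is midway between their outer faces while unsqueezed (36 apart, along this point's y axis, which is the gate's length), 15 above the gate's top edge. It turns with the gate.
- bolt (a joint): Travel of the bolt's tab towards its lug (to +y of bolt_pinch): 0 to 0.014 m, then the outer faces are 22 mm apart. Its long bar is blocked by the safety catch until that is squeezed. It takes 4 N to slide and stays where it is left. From 0.011 the gate is free.
- post_grip (a point): Half-way up the gate's upright round wooden post, diameter 18, 40 tall, standing on the gate's top edge 115 from the hinge; its foot is 20 below this point. x axis: the gate's normal, y axis: along the gate to the hinge; it turns with the gate.
- post: The same post, a sleeve that turns freely about its own upright axis; origin at the centre of its foot, on the gate's top edge.
- gate (a joint): Gate angle, rad: 0 shut, grows as the free end swings out of the pen towards the robot (clockwise seen from above), stop at 1.75. A damped spring pulls it shut (1 to 3.5 N at the post); the sprung detent between 0.7 and 1.0 takes up to about 12 N at the post. Let go beyond the detent, the gate swings back and rests on it at about 1.0.
- saw_small_mid (a point): bystander: small hole saw, diameter 27, standing in the small pocket
- saw_large_mid (a point): bystander: large hole saw, diameter 60, 60 tall, standing on the bench
- drill: bystander: cordless drill lying on its side inside the pen, 64 tall
- battery: bystander: black battery pack 95 x 70 x 59
- tape: bystander: tape measure, 66 across, 36 tall
- spray: bystander: spray can, diameter 54, 170 tall
- driver: bystander: screwdriver lying down
- jar: bystander: glass jar, diameter 60, 70 tall
Mind the look-alikes: they are no part of the job. What is shaped like the part that bears saw_mid but purple is not meant. Leave any purple look-alike of the part that bears pocket_medium_hole0 alone.

How it is judged:
On the way, in this order (a step that is already met when the one before it is completed fails the run):
1. the medium hole saw is fully home and upright in the medium pocket, let go (horizontal distance between saw_mid and pocket_medium_hole0 below 0.006 m and z of saw_mid in the frame of pocket_medium_hole0 below 0.012 m and angle between saw_mid's own z axis and vertical below 0.12 rad and contact force between the fingers and saw below 0.1 N), for 0.2 s.
2. the safety catch is squeezed off, the bolt not yet (value of joint safety above 0.011 m and value of joint bolt below 0.006 m), for 0.1 s.
3. the bolt is squeezed back, the gate still shut (value of joint bolt above 0.011 m and value of joint gate below 0.3 rad), for 0.1 s.
4. the gate is past its detent (value of joint gate above 1.05 rad), for 0.1 s.
At the end, for the whole second after the job is handed in: Still held: fingers press the post with over 1 N, gate still at over 1.4 rad (80 degrees); both catches over 10 mm squeezed; medium hole saw within 6 mm of the medium pocket's centre, its middle under 12 mm above the mouth (7.5 when home), upright within 0.12 rad (horizontal distance between saw_mid and pocket_medium_hole0 below 0.006 m and z of saw_mid in the frame of pocket_medium_hole0 below 0.012 m and angle between saw_mid's own z axis and vertical below 0.12 rad and value of joint each of safety, bolt above 0.01 m and value of joint gate above 1.4 rad and velocity of joint gate between -0.1 and 0.1 rad/s and contact force between the fingers and post above 1 N); the arm keeps its last pose, push and grip.
It fails at once if a bystander was moved more than 30 mm (distance of any of saw_small_mid, saw_large_mid, drill, battery, tape, spray, driver, jar from where it was at the start of the episode above 0.03 m).
It also fails if it takes over 67 s, if anything falls off the work surface, if the arm or the gripper's body presses on something with over 40 N, if the wrist force passes 120 N, or if a joint passes its speed limit or range.

### The arm

A 6-joint arm with a two-finger parallel gripper is mounted at the origin on the work surface. World frame = base frame: x ahead of the robot, y to its left, z up, the work surface at z = 0. Lengths are in m, angles in rad, forces in N, time in s.
With the tool pointing down it reaches from about 0.35 to 0.975 m from the base axis. Payload 4.9 kg.
Tool frame: the origin (TCP) lies at the very end of the fingers, on their centre line; the grasp point (between the pads) lies 19 mm behind it; x points along the fingers, y is the direction in which the jaws open and shut, and the axes are right-handed (so a half turn about x gives the same grasp; the last joint's range is limited). The gripper opens to 85 mm and grips with 20 to 120 N. Pads are 22 mm wide; open, the fingers measure 114 mm over their backs; the gripper's body (76 mm by 85 mm) begins 54 mm behind the grasp point. The pads swing forward as they close: fully open they stand 13 mm farther back than shut.
Start: joints at [-1.299, 0.053, 1.613, -0, 1.476, -0.119], TCP at [0.238, -0.578, 0.231] pointing down, gripper open.
Joint ranges: [-3.01, 3.01], [-1.01, 2.22], [0.06, 2.58], [-1.02, 4.17], [0.09, 2.62], [-3.14, 3.14]. Speed limits (rad/s): [2.57, 2.57, 3.14, 3.14, 3.14, 3.14].

### API

Orientations are given as a rotation vector (axis times angle).
In Python, from station import ctrl, get_image, calibration, finish_job, search_frame, cut_out, mark_of gives the robot as it stands. The module is installed in compiled form; this text tells all that it offers.
- The arm moves only by the tool arm_command, never from a script. Its argument "plan" is a list that holds one entry, the list of rows, each a list of 7 numbers: the shift along the tool's x, y, z in m, then the turn, a rotation vector about the tool's x, y, z in degrees, then the finger opening in m, from 0 to 0.0854. A call has 1 to 20 rows; each row shifts and turns the pose as measured when the row begins, along the tool's axes as they then stand; what a row does not reach is not made up. A row lasts 1/12 s, in which the tool goes at most 41.7 mm and 7.16 degrees, less where a joint would pass 70% of its speed; a pose out of reach is approached as far as the arm can. A call with a gripper value outside its range is refused whole. The fingers move at their own pace and stop on an object; "squeeze" is the grip in N (left out, the last holds). Time passes only in rows, so rows that do not move let the fingers close. It gives the time, the measured TCP pose, the force and the opening at its end, in the units of the state.
- ctrl.get_obs(): the state, without advancing time (a new reading comes with each control period).
- get_image(name): name is "scene" or "top" or "wrist"; returns the picture (420x560x3 uint8, red, green, blue); there is no depth.
- calibration(name): a dict with "fx", "fy", "cx", "cy" (pixels), "k1" (the pictures are not rectified: a ray, as slopes to the right and down, at radius r is drawn at 1 + k1 r^2 times it, then the intrinsics apply), "cam_to_world" (4x4, takes a point from camera to world coordinates); the wrist camera has in their place "hand_eye" (4x4, takes a point from camera to tool coordinates, whose origin is the TCP and whose axes are the tool frame's). Camera axes: x right, y down, z forward; pixel columns grow to the right and rows downward; lengths in m; the calibration is good to about 2 mm. A picture is of the moment at which its call begins: read the wrist's pose just before it. calibration takes no time and is no camera call.
- finish_job(): hands the job in, once; it reports no verdict.
Trained networks look in the newest picture that a camera, given by its name, has taken for a name from the list of things; names that differ only in an ending like _2 or _b are one class to them, and where a whole thing is asked for, a point or a joint stands for the part that bears it (a point fixed in the world has none). Each returns a list of dicts, best first, with "conf" (0 to 1); they miss things now and then, are a little off and sometimes report something else, mostly with a low value. They report only what shows in the picture. A call takes as long as a camera call. They do not tell look-alikes from the thing itself.
- search_frame(camera, thing): "at" ([x, y, z] in m, in the coordinates of the camera as it stood for that picture, good to about 4 mm: the middle of the surface that is visible of it).
- cut_out(camera, thing): "mask" (420x560 bool, what is visible of it).
- mark_of(camera, thing): "at" ([x, y, z] in m, in the coordinates of the camera as it stood for that picture, good to about 4 mm: a listed point, or the origin of a listed thing).
The state is a dict: "t": time; "q": joint angles; "dq": joint speeds; "effort": joint torques, N m; "tool_pos": TCP position; "tool_rot": TCP orientation; "contact_force": force on the tool from outside, world axes, zero at the start; "wrist_torque": the same for the moment, N m; "opening": finger opening in m.
Only numpy, scipy, OpenCV 4.12 (cv2) and the standard library are available. Lean on these libraries where they do the work, as an engineer would, in place of code of your own. Each camera call takes 0.05 s, during which the arm holds its last target. There are 200 camera calls.

## Working session

There is one attempt and no reset: what is moved stays moved. The work goes in short steps, Python scripts to look and compute and a tool call to move; the robot and the scene stay as the last step left them, time stands still between calls to the robot, and variables do not carry over. Pictures are saved under pics/ and viewed, about 8 in all and at most 12, crops included, and the job is handed in when it is done.

Besides the shell and the picture viewer there is one more tool, called as a command line: name --argument value ..., lists and objects as JSON in quotes. arm_command: Moves the arm, as the interface text tells. Its arguments: {"type":"object","properties":{"plan":{"type":"array","items":{"type":"array","items":{"type":"array","items":{"type":"number"}}}},"squeeze":{"type":"number"}},"required":["plan"]}

```bash
mkdir -p pics; cat > h.py <<'E'
import numpy as np, cv2
from station import ctrl,get_image,calibration,search_frame,cut_out,mark_of
from scipy.spatial.transform import Rotation as R
def tool():
    o=ctrl.get_obs(); T=np.eye(4); T[:3,:3]=R.from_rotvec(o["tool_rot"]).as_matrix(); T[:3,3]=o["tool_pos"]; return T
def c2w(cam):
    c=calibration(cam); return c["cam_to_world"] if cam!="wrist" else tool()@c["hand_eye"]
def W(T,p): return T[:3,:3]@np.array(p)+T[:3,3]
def snap(cam,name=None):
    T=np.array(c2w(cam)); im=get_image(cam)
    if name: cv2.imwrite("pics/"+name,im[:,:,::-1])
    return T,im
def px(cam,p,T=None):
    c=calibration(cam); T=c2w(cam) if T is None else T
    q=np.linalg.inv(T)@np.append(p,1); s=q[:2]/q[2]; s=s*(1+c["k1"]*(s@s)); return np.array([c["fx"]*s[0]+c["cx"],c["fy"]*s[1]+c["cy"]])
def ray(cam,uv,z,T=None):
    c=calibration(cam); T=c2w(cam) if T is None else T
    d=np.array([(uv[0]-c["cx"])/c["fx"],(uv[1]-c["cy"])/c["fy"]]); s=d.copy()
    for _ in range(20): s=d/(1+c["k1"]*(s@s))
    v=T[:3,:3]@np.append(s,1); return T[:3,3]+v*(z-T[2,3])/v[2]
E
python3 - <<'E'
from h import *
np.set_printoptions(precision=4,suppress=True)
ims=[]
for cam in ("scene","top"):
    T,im=snap(cam); ims.append(im)
    print(cam,"at",T[:3,3])
    for n in ["saw_mid","pocket_medium_hole0","pocket_small_hole0","pocket_large_hole0","pen","safety_pinch","bolt_pinch","post_grip"]:
        for r in mark_of(cam,n)[:3]:
            w=W(T,r["at"]); print(n,round(r["conf"],2),w,px(cam,w).round())
    cv2.imwrite(f"pics/{cam}0.png",cv2.resize(im[:,:,::-1],(800,600)))
print(ctrl.get_obs()); print(calibration("wrist"))
E
```

```text
scene at [ 1.6848 -0.5115  0.9216]
saw_mid 0.76 [ 0.4085 -0.0876  0.0284] [223. 210.]
saw_mid 0.63 [ 0.489  -0.0186  0.0272] [255. 218.]
saw_mid 0.15 [ 0.6203 -0.0448  0.1147] [265. 219.]
pocket_medium_hole0 0.97 [ 0.6026 -0.3377  0.0287] [157. 273.]
pocket_medium_hole0 0.68 [ 0.508  -0.4906  0.0254] [ 88. 269.]
pocket_medium_hole0 0.22 [ 0.4875 -0.0182  0.0233] [255. 219.]
pocket_small_hole0 0.82 [ 0.5147 -0.3461  0.0308] [145. 253.]
pocket_large_hole0 0.96 [ 0.4249 -0.3505  0.0327] [135. 235.]
pocket_large_hole0 0.35 [0.5091 0.3607 0.0326] [370. 189.]
pen 0.8 [0.635  0.07   0.0026] [306. 244.]
safety_pinch 0.9 [0.6174 0.0215 0.103 ] [288. 215.]
bolt_pinch 0.58 [ 0.6132 -0.1183  0.1038] [238. 228.]
bolt_pinch 0.37 [ 0.4891 -0.018   0.026 ] [255. 218.]
post_grip 0.83 [ 0.6205 -0.0438  0.1113] [266. 220.]
top at [0.3948 0.0007 1.1507]
saw_mid 0.76 [ 0.4909 -0.0172  0.0273] [282. 237.]
saw_mid 0.54 [ 0.4053 -0.0948  0.025 ] [310. 268.]
pocket_medium_hole0 0.97 [ 0.5042 -0.4952  0.03  ] [447. 234.]
pocket_medium_hole0 0.81 [ 0.5947 -0.339   0.0256] [393. 202.]
pocket_medium_hole0 0.72 [
[... 555 characters left out ...]
'dq': array([0.0012, 0.    , 0.001 , 0.0002, 0.0016, 0.0005]), 'effort': array([ -0.0006, -39.368 , -37.0473,  -0.0002,   0.0005,   0.    ]), 'tool_pos': array([ 0.2381, -0.5779,  0.2313]), 'tool_rot': array([ 2.0071,  0.3973, -2.0071]), 'contact_force': array([ 0.3532, -0.3694,  0.8418]), 'wrist_torque': array([ 0.0021, -0.0149, -0.0093]), 'opening': 0.0850194618600192}
{'fx': 317.37540540167805, 'fy': 317.37540540167805, 'cx': 281.26099659771876, 'cy': 213.29231985281075, 'k1': -0.06349487214069048, 'hand_eye': array([[ 0.0005, -0.2977,  0.9546, -0.1434],
       [ 1.    ,  0.0008, -0.0002, -0.0006],
       [-0.0007,  0.9546,  0.2977, -0.0761],
       [ 0.    ,  0.    ,  0.    ,  1.    ]])}
```

View pics/scene0.png

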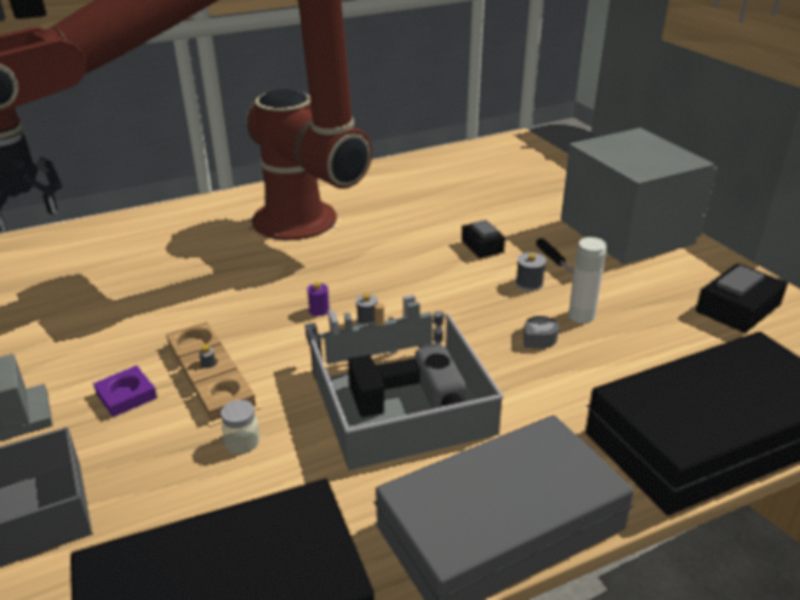

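View pics/top0.png

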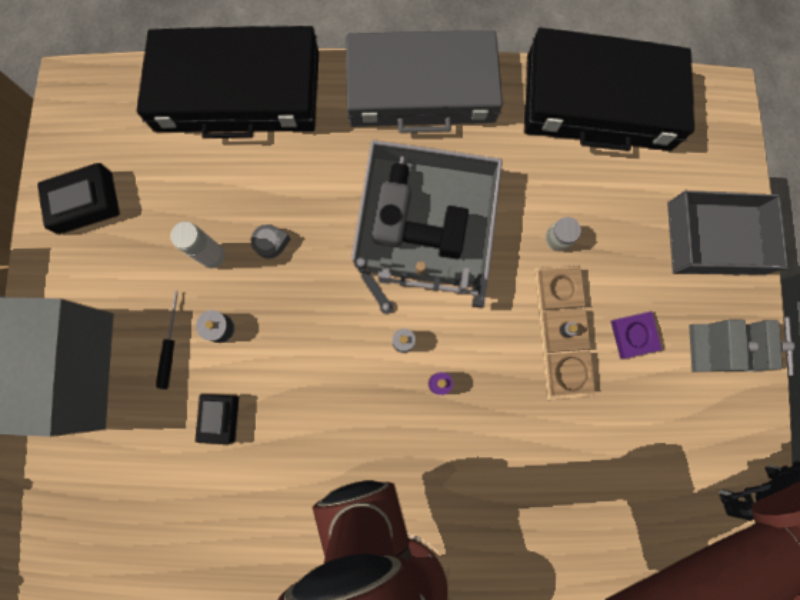

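```bash
cat >> h.py <<'E'
np.set_printoptions(precision=4,suppress=True)
def RD(a): # tool down, jaw (tool y) at heading a (deg) in the bench plane
    a=np.radians(a); x=np.array([0,0,-1.]); y=np.array([np.cos(a),np.sin(a),0]); return np.c_[x,y,np.cross(x,y)]
def plan(p,a,n=None):
    """rows from the present pose to TCP p, jaw heading a: prints total shift/turn in tool axes, row by row rounded"""
    T=tool(); A,B=T[:3,:3],RD(a); rv=R.from_matrix(A.T@B).as_rotvec(); d=np.array(p)-T[:3,3]
    n=n or int(max(np.linalg.norm(d)/.035,np.degrees(np.linalg.norm(rv))/6.5))+1
    for i in range(n):
        C=A@R.from_rotvec(rv*i/n).as_matrix(); print([round(v,4) for v in C.T@d/n]+[round(v,2) for v in np.degrees(rv)/n])
E
python3 - <<'E'
from h import *
T=tool();print(T, np.degrees(np.arctan2(T[1,1],T[0,1])))
plan([.47,-.02,.2],90)
E
```

```text
[[ 0.      0.3809 -0.9246  0.2381]
 [ 0.     -0.9246 -0.3809 -0.5779]
 [-1.     -0.     -0.      0.2313]
 [ 0.      0.      0.      1.    ]] -67.60862101301751
[np.float64(0.0013), np.float64(-0.0171), np.float64(-0.0171), np.float64(-6.3), np.float64(-0.0), np.float64(-0.0)]
[np.float64(0.0013), np.float64(-0.0151), np.float64(-0.0189), np.float64(-6.3), np.float64(-0.0), np.float64(-0.0)]
[np.float64(0.0013), np.float64(-0.013), np.float64(-0.0204), np.float64(-6.3), np.float64(-0.0), np.float64(-0.0)]
[np.float64(0.0013), np.float64(-0.0106), np.float64(-0.0217), np.float64(-6.3), np.float64(-0.0), np.float64(-0.0)]
[np.float64(0.0013), np.float64(-0.0082), np.float64(-0.0227), np.float64(-6.3), np.float64(-0.0), np.float64(-0.0)]
[np.float64(0.0013), np.float64(-0.0056), np.float64(-0.0235), np.float64(-6.3), np.float64(-0.0), np.float64(-0.0)]
[np.float64(0.0013), np.float64(-0.003), np.float64(-0.024), np.float64(-6.3), np.float64(-0.0), np.float64(-0.0)]
[np.float64(0.0013), np.float64(-0.0004), np.float64(-0.0242), np.float64(-6.3), np.float64(-0.0), np.float64(-0.0)]
[np.flo
[... 1257 characters left out ...]
(-0.0)]
[np.float64(0.0013), np.float64(0.0233), np.float64(-0.0064), np.float64(-6.3), np.float64(-0.0), np.float64(-0.0)]
[np.float64(0.0013), np.float64(0.0239), np.float64(-0.0038), np.float64(-6.3), np.float64(-0.0), np.float64(-0.0)]
[np.float64(0.0013), np.float64(0.0241), np.float64(-0.0011), np.float64(-6.3), np.float64(-0.0), np.float64(-0.0)]
[np.float64(0.0013), np.float64(0.0241), np.float64(0.0015), np.float64(-6.3), np.float64(-0.0), np.float64(-0.0)]
[np.float64(0.0013), np.float64(0.0238), np.float64(0.0042), np.float64(-6.3), np.float64(-0.0), np.float64(-0.0)]
[np.float64(0.0013), np.float64(0.0232), np.float64(0.0068), np.float64(-6.3), np.float64(-0.0), np.float64(-0.0)]
```

arm_command --plan '[[[0,0,0,5.6,0,0,0.085],[0,0,0,5.6,0,0,0.085],[0,0,0,5.6,0,0,0.085],[0,0,0,5.6,0,0,0.085],[0.001,-0.035,-0.0145,0,0,0,0.085],[0.001,-0.035,-0.0145,0,0,0,0.085],[0.001,-0.035,-0.0145,0,0,0,0.085],[0.001,-0.035,-0.0145,0,0,0,0.085],[0.001,-0.035,-0.0145,0,0,0,0.085],[0.001,-0.035,-0.0145,0,0,0,0.085],[0.001,-0.035,-0.0145,0,0,0,0.085],[0.001,-0.035,-0.0145,0,0,0,0.085],[0.001,-0.035,-0.0145,0,0,0,0.085],[0.001,-0.035,-0.0145,0,0,0,0.085],[0.001,-0.035,-0.0145,0,0,0,0.085],[0.001,-0.035,-0.0145,0,0,0,0.085],[0.001,-0.035,-0.0145,0,0,0,0.085],[0.001,-0.035,-0.0145,0,0,0,0.085],[0.001,-0.035,-0.0145,0,0,0,0.085],[0.001,-0.035,-0.0145,0,0,0,0.085]]]'

```text
t: 2.57
tool_pos: [0.4904, -0.0056, 0.2157]
tool_rot: [-2.217, 0.047, 2.196]
contact_force: [0.1, -0.4, 0.3]
opening: 0.0846
```

```bash
cat >> h.py <<'E'
def find(cam,names,name=None,fn=mark_of,k=2):
    T,im=snap(cam,name); print("t",ctrl.get_obs()["t"],"tcp",tool()[:3,3])
    for n in names:
        for r in fn(cam,n)[:k]:
            w=W(T,r["at"]); print(n,round(r["conf"],2),w,px(cam,w,T).round())
    return T,im
E
python3 - <<'E'
from h import *
print(tool())
T,im=find("wrist",["saw_mid","pen","safety_pinch","bolt_pinch","post_grip"],"w1.png")
for r in cut_out("wrist","saw_mid")[:2]:
    print(r["conf"],r["mask"].sum(),np.argwhere(r["mask"]).mean(0)[::-1])
E
```

```text
[[ 0.0095 -0.0358 -0.9993  0.4904]
 [-0.0069 -0.9993  0.0357 -0.0056]
 [-0.9999  0.0066 -0.0097  0.2157]
 [ 0.      0.      0.      1.    ]]
t 2.6167 tcp [0.492  0.0002 0.2156]
saw_mid 0.77 [ 0.4025 -0.0891  0.0323] [357. 264.]
saw_mid 0.74 [ 0.4878 -0.0173  0.0224] [291. 191.]
pen 0.76 [0.6344 0.0746 0.0021] [198.  53.]
safety_pinch 0.66 [0.6183 0.0251 0.1039] [233.  46.]
safety_pinch 0.24 [ 0.4895 -0.0159  0.0255] [290. 190.]
bolt_pinch 0.56 [ 0.6104 -0.1132  0.1044] [419.  52.]
bolt_pinch 0.34 [ 0.3305  0.3491 -0.0022] [ 28. 309.]
post_grip 0.94 [ 0.6194 -0.042   0.113 ] [326.  38.]
0.9 1767 [289.4516 193.4952]
0.74 1883 [354.854  261.4121]
```

View pics/w1.png

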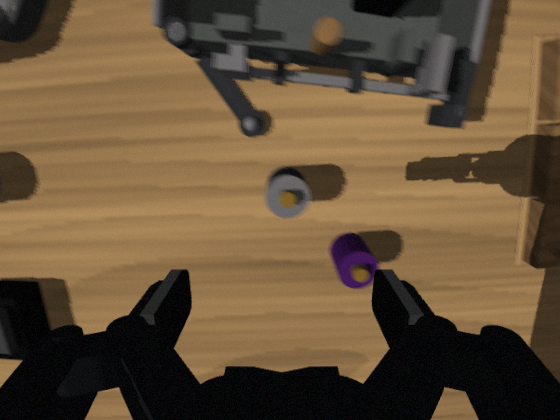

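```bash
python3 - <<'E'
from h import *
T=np.array(c2w("wrist")); print(tool()[:3,3],ray("wrist",(289,200),.067,T))
plan([.489,-.017,.11],-90,4)
E
```

```text
[ 0.4897 -0.0086  0.2153] [ 0.4887 -0.0163  0.067 ]
[np.float64(0.0263), np.float64(0.0019), np.float64(0.0003), np.float64(-0.54), np.float64(-0.12), np.float64(-0.1)]
[np.float64(0.0263), np.float64(0.002), np.float64(0.0003), np.float64(-0.54), np.float64(-0.12), np.float64(-0.1)]
[np.float64(0.0263), np.float64(0.002), np.float64(0.0002), np.float64(-0.54), np.float64(-0.12), np.float64(-0.1)]
[np.float64(0.0263), np.float64(0.002), np.float64(0.0002), np.float64(-0.54), np.float64(-0.12), np.float64(-0.1)]
```

arm_command --plan '[[[0.026,0.002,0,-0.5,-0.1,-0.1,0.085],[0.026,0.002,0,-0.5,-0.1,-0.1,0.085],[0.026,0.002,0,-0.5,-0.1,-0.1,0.085],[0.026,0.002,0,-0.5,-0.1,-0.1,0.085],[0,0,0,0,0,0,0.085],[0,0,0,0,0,0,0.085]]]'

```text
t: 3.42
tool_pos: [0.4913, -0.0263, 0.1124]
tool_rot: [-2.225, 0.021, 2.202]
contact_force: [0.3, 0.3, 0.8]
opening: 0.0852
```

```bash
python3 - <<'E'
from h import *
T,im=find("wrist",["saw_mid"],"w2.png")
# brass hub by colour near expected
p=px("wrist",[.4887,-.0163,.067],T); print(p)
h=cv2.cvtColor(im,cv2.COLOR_RGB2HSV); m=(h[...,0]>8)&(h[...,0]<32)&(h[...,1]>110)
g=np.zeros_like(m); u,v=p.astype(int); g[max(0,v-22):v+22,u-22:u+22]=1
a=np.argwhere(m&g); print(len(a),a.mean(0)[::-1],a.min(0),a.max(0),ray("wrist",a.mean(0)[::-1],.064,T))
plan([.489,-.017,.024],-90,4)
E
```

```text
t 3.4667 tcp [ 0.491  -0.0262  0.1122]
saw_mid 0.86 [ 0.4892 -0.0195  0.0295] [273. 224.]
saw_mid 0.61 [ 0.4049 -0.0898  0.0346] [361. 321.]
[266.5615 243.3791]
577 [264.4523 242.175 ] [227 244] [264 287] [ 0.4883 -0.0148  0.064 ]
[np.float64(0.0223), np.float64(-0.0023), np.float64(0.001), np.float64(-0.23), np.float64(-0.17), np.float64(-0.03)]
[np.float64(0.0223), np.float64(-0.0023), np.float64(0.0009), np.float64(-0.23), np.float64(-0.17), np.float64(-0.03)]
[np.float64(0.0223), np.float64(-0.0022), np.float64(0.0008), np.float64(-0.23), np.float64(-0.17), np.float64(-0.03)]
[np.float64(0.0223), np.float64(-0.0022), np.float64(0.0008), np.float64(-0.23), np.float64(-0.17), np.float64(-0.03)]
```

arm_command --plan '[[[0.005,-0.0045,0.001,-0.2,-0.2,0,0.085],[0.005,-0.0045,0.001,-0.2,-0.2,0,0.085],[0.02,0,0,-0.2,-0.2,0,0.085],[0.02,0,0,-0.2,-0.2,0,0.085],[0.02,0,0,0,0,0,0.085],[0.018,0,0,0,0,0,0.085],[0,0,0,0,0,0,0.085]]]'

```text
t: 4.1
tool_pos: [0.4995, -0.0161, 0.0334]
tool_rot: [2.24, -0.006, -2.197]
contact_force: [-1.0, 0.9, -1.3]
opening: 0.0855
```

```bash
python3 - <<'E'
from h import *
print(tool())
T,im=find("wrist",["saw_mid"],"w3.png")
E
```

```text
[[ 0.0193 -0.0002 -0.9998  0.4995]
 [-0.0055 -1.      0.0001 -0.0161]
 [-0.9998  0.0055 -0.0193  0.0334]
 [ 0.      0.      0.      1.    ]]
t 4.15 tcp [ 0.5007 -0.0162  0.0352]
saw_mid 0.97 [ 0.4906 -0.0181  0.0276] [286. 283.]
```

View pics/w3.png

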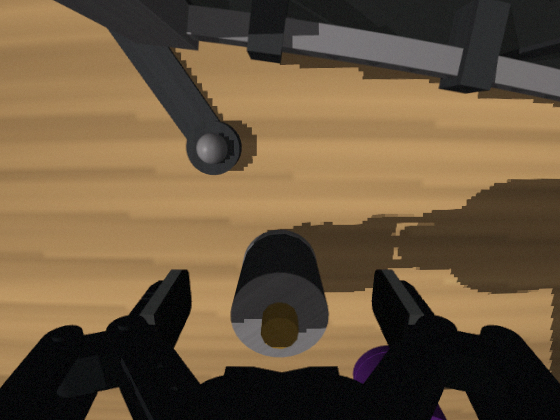

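```bash
python3 - <<'E'
from h import *
print(tool()); T=c2w("wrist"); print(px("wrist",[.4895,-.0165,.067],T), ray("wrist",(280,325),.067,T))
plan([.4895,-.0165,.026],-90,3)
E
```

```text
[[ 0.0242 -0.0002 -0.9997  0.5018]
 [-0.0064 -1.      0.0001 -0.0166]
 [-0.9997  0.0064 -0.0242  0.0366]
 [ 0.      0.      0.      1.    ]]
[282.7964 330.7338] [ 0.4924 -0.0153  0.067 ]
[np.float64(0.0034), np.float64(-0.0), np.float64(0.0042), np.float64(-0.0), np.float64(-0.46), np.float64(-0.12)]
[np.float64(0.0035), np.float64(-0.0), np.float64(0.0042), np.float64(-0.0), np.float64(-0.46), np.float64(-0.12)]
[np.float64(0.0035), np.float64(-0.0), np.float64(0.0041), np.float64(-0.0), np.float64(-0.46), np.float64(-0.12)]
```

arm_command --plan '[[[0.0035,0,0.0036,0,-0.5,-0.1,0.085],[0.0035,0,0.0036,0,-0.5,-0.1,0.085],[0.0035,0,0.0036,0,-0.5,-0.1,0.085],[0,0,0,0,0,0,0.085],[0,0,0,0,0,0,0.085]]]'

```text
t: 4.62
tool_pos: [0.4946, -0.0168, 0.0313]
tool_rot: [2.226, -0.002, -2.213]
contact_force: [0.1, 0.4, -0.3]
opening: 0.0849
```

```bash
python3 - <<'E'
from h import *
print(tool());plan([.491,-.0165,.026],-90,1)
E
```

```text
[[ 0.0058  0.0007 -1.      0.4946]
 [-0.0025 -1.     -0.0007 -0.0168]
 [-1.      0.0025 -0.0058  0.0313]
 [ 0.      0.      0.      1.    ]]
[np.float64(0.0053), np.float64(-0.0003), np.float64(0.0036), np.float64(0.04), np.float64(-0.33), np.float64(-0.14)]
```

arm_command --plan '[[[0.006,0,0.004,0,-0.4,-0.1,0.085],[0.002,0,0.001,0,0,0,0.085],[0,0,0,0,0,0,0.04],[0,0,0,0,0,0,0.03],[0,0,0,0,0,0,0.03],[0,0,0,0,0,0,0.03],[0,0,0,0,0,0,0.03],[0,0,0,0,0,0,0.03],[0,0,0,0,0,0,0.03]]]' --squeeze 40

```text
t: 5.37
tool_pos: [0.4896, -0.017, 0.0233]
tool_rot: [2.22, -0.0, -2.222]
contact_force: [-0.2, -1.7, 0.4]
opening: 0.043
```

arm_command --plan '[[[-0.01,0,0,0,0,0,0.03],[-0.026,0,0,0,0,0,0.03],[-0.026,0,0,0,0,0,0.03],[-0.026,0,0,0,0,0,0.03],[-0.026,0,0,0,0,0,0.03],[-0.005,0.025,-0.003,0,0,0,0.03],[0,0.032,-0.003,0,0,0,0.03],[0,0.032,-0.003,0,0,0,0.03],[0,0.032,-0.003,0,0,0,0.03],[0,0.032,-0.003,0,0,0,0.03],[0,0.032,-0.003,0,0,0,0.03],[0,0.032,-0.003,0,0,0,0.03],[0,0.032,-0.003,0,0,0,0.03],[0,0.032,-0.003,0,0,0,0.03],[0,0.02,-0.003,0,0,0,0.03],[0,0.01,0,0,0,0,0.03],[0,0,0,0,0,0,0.03],[0,0,0,0,0,0,0.03]]]'

```text
t: 6.87
tool_pos: [0.5158, -0.3398, 0.1516]
tool_rot: [2.211, 0.006, -2.228]
contact_force: [0.6, 0.7, -2.1]
opening: 0.0427
```

```bash
python3 - <<'E'
from h import *
print(tool(),ctrl.get_obs()["opening"])
T,im=find("wrist",["saw_mid","pocket_medium_hole0","pocket_small_hole0"],"w4.png")
E
```

```text
[[-0.0077  0.0047 -1.      0.5158]
 [ 0.0008 -1.     -0.0047 -0.3398]
 [-1.     -0.0009  0.0077  0.1516]
 [ 0.      0.      0.      1.    ]] 0.04266678276057099
t 6.9167 tcp [ 0.5158 -0.3394  0.1515]
saw_mid 0.75 [ 0.4047 -0.0865  0.0372] [ 29. 312.]
saw_mid 0.63 [ 0.5149 -0.3435  0.1582] [290. 281.]
pocket_medium_hole0 0.6 [ 0.5067 -0.4957  0.0287] [456. 215.]
pocket_medium_hole0 0.56 [ 0.6    -0.3371  0.0336] [279. 103.]
```

View pics/w4.png

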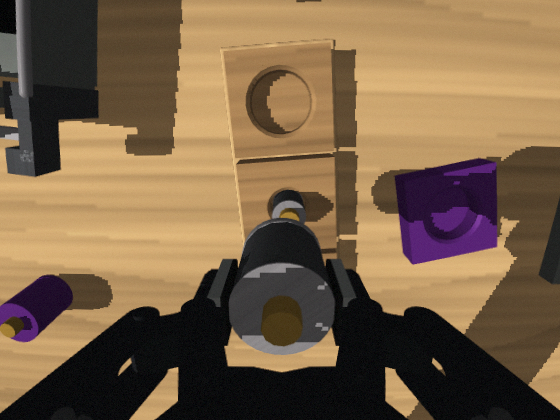

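```bash
python3 - <<'E'
from h import *
T=c2w("wrist"); z=tool()[2,3]; print(tool()[:3,3])
im=cv2.imread("pics/w4.png")
print("pocket",ray("wrist",(279,101),.03,T)); print("disc",ray("wrist",(282,308),z+.0317,T),"hub",ray("wrist",(283,326),z+.0437,T))
p=ray("wrist",(279,101),.03,T)
t=np.linspace(0,2*np.pi,60)
for r in (.025,.028):
  for a in t: cv2.circle(im,tuple(px("wrist",p+[r*np.cos(a),r*np.sin(a),0],T).round().astype(int)),0,(0,0,255),-1)
for (uv,zz,r,s) in (((282,308),.0317,.022,0),((283,326),.0437,.008,0)):
  c=ray("wrist",uv,z+zz,T)
  for a in t: cv2.circle(im,tuple(px("wrist",c+[r*np.cos(a),r*np.sin(a),0],T).round().astype(int)),0,(0,255,0),-1)
A=cv2.resize(im[50:150,220:340],None,fx=5,fy=5,interpolation=0)[:500,:600]; B=cv2.resize(im[255:365,220:345],None,fx=4,fy=4,interpolation=0)
c=np.zeros((500,780,3),np.uint8); c[:500,:400]=cv2.resize(im[50:150,240:320],(400,500),interpolation=0); c[:440,400:780]=B[:,60:440]
cv2.imwrite("pics/c4.png",c)
E
```

```text
[ 0.5161 -0.3386  0.1516]
pocket [ 0.6017 -0.3355  0.03  ]
disc [ 0.5168 -0.3384  0.1833] hub [ 0.5172 -0.3388  0.1953]
```

View pics/c4.png

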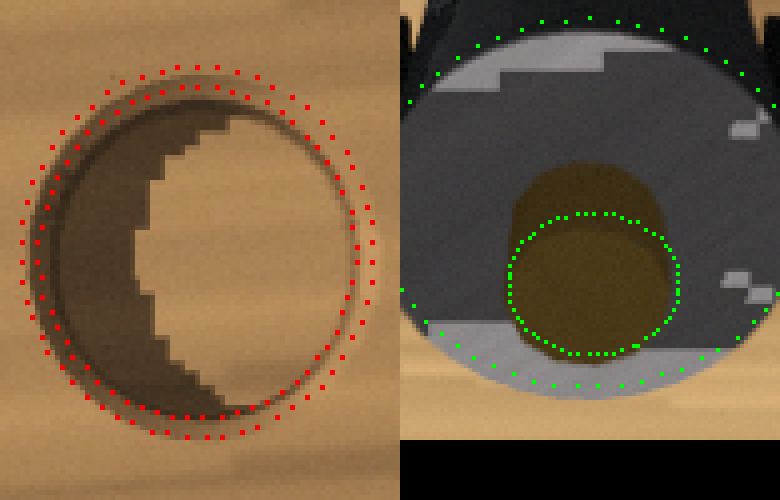

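```bash
python3 - <<'E'
from h import *
plan([.6015,-.3355,.075],-90,4)
E
```

```text
[np.float64(0.019), np.float64(-0.0006), np.float64(-0.0215), np.float64(0.1), np.float64(0.11), np.float64(0.01)]
[np.float64(0.019), np.float64(-0.0007), np.float64(-0.0215), np.float64(0.1), np.float64(0.11), np.float64(0.01)]
[np.float64(0.0191), np.float64(-0.0007), np.float64(-0.0214), np.float64(0.1), np.float64(0.11), np.float64(0.01)]
[np.float64(0.0191), np.float64(-0.0007), np.float64(-0.0214), np.float64(0.1), np.float64(0.11), np.float64(0.01)]
```

arm_command --plan '[[[0,-0.001,-0.0215,0.1,0.1,0,0.03],[0,-0.001,-0.0215,0.1,0.1,0,0.03],[0.005,-0.001,-0.0215,0.1,0.1,0,0.03],[0.015,0,-0.0215,0.1,0.1,0,0.03],[0.015,0,0,0,0,0,0.03],[0.015,0,0,0,0,0,0.03],[0.015,0,0,0,0,0,0.03],[0.01,0,0,0,0,0,0.03],[0,0,0,0,0,0,0.03],[0,0,0,0,0,0,0.03]]]'

```text
t: 7.9
tool_pos: [0.6048, -0.3241, 0.0729]
tool_rot: [2.215, 0.013, -2.219]
contact_force: [0.9, 0.0, -1.5]
opening: 0.0428
```

```bash
python3 - <<'E'
from h import *
print(tool(),ctrl.get_obs()["opening"])
T,im=snap("wrist"); im=im[:,:,::-1].copy()
t=np.linspace(0,2*np.pi,120)
def circ(p,r,col):
  for a in t: cv2.circle(im,tuple(px("wrist",np.array(p)+[r*np.cos(a),r*np.sin(a),0],T).round().astype(int)),0,col,-1)
circ([.601,-.3355,.03],.028,(0,0,255));circ([.601,-.3355,.03],.025,(0,0,255))
tp=tool(); w=(tp@[.0233,0,.0007,1])[:3]; circ(w,.022,(0,255,0)); w=(tp@[-.0317,0,.0007,1])[:3]; circ(w,.022,(255,255,0))
cv2.imwrite("pics/c5.png",cv2.resize(im[100:400,180:380],(533,800))[:600] if 0 else cv2.resize(im[130:380,130:430],(720,600),interpolation=0))
E
```

```text
[[-0.002   0.0102 -0.9999  0.6048]
 [ 0.002  -0.9999 -0.0102 -0.3241]
 [-1.     -0.002   0.0019  0.0729]
 [ 0.      0.      0.      1.    ]] 0.04284969088998078
```

View pics/c5.png

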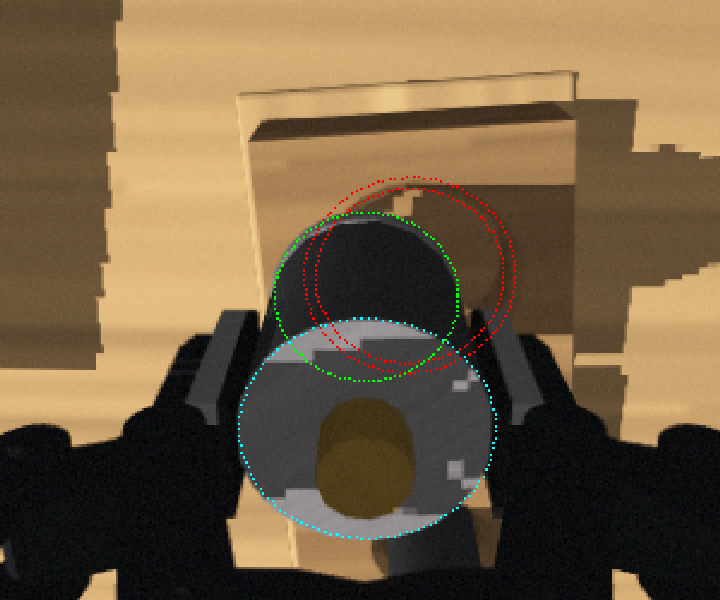

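arm_command --plan '[[[0,0.006,0.0015,-0.3,0.1,0,0.03],[0,0.006,0.0015,-0.3,0.1,0,0.03],[0,0,0,0,0,0,0.03],[0,0,0,0,0,0,0.03]]]'

```text
t: 8.28
tool_pos: [0.6021, -0.339, 0.0763]
tool_rot: [2.216, 0.022, -2.205]
contact_force: [-0.8, 0.2, -2.4]
opening: 0.0431
```

```bash
python3 - <<'E'
from h import *
print(tool());plan([.6015,-.3358,.06],-90,1)
E
```

```text
[[ 0.0053  0.0208 -0.9998  0.6021]
 [-0.0009 -0.9998 -0.0208 -0.339 ]
 [-1.      0.001  -0.0053  0.0763]
 [ 0.      0.      0.      1.    ]]
[np.float64(0.0163), np.float64(-0.0032), np.float64(0.0007), np.float64(1.19), np.float64(-0.3), np.float64(-0.06)]
```

arm_command --plan '[[[0.005,-0.0035,0.0005,0.5,-0.3,0,0.03],[0.005,0,0,0.5,0,0,0.03],[0.005,0,0,0,0,0,0.03],[0,0,0,0,0,0,0.03],[0,0,0,0,0,0,0.03]]]'

```text
t: 8.7
tool_pos: [0.6023, -0.3363, 0.0616]
tool_rot: [2.222, -0.002, -2.217]
contact_force: [0.3, 0.6, -1.6]
opening: 0.0428
```

```bash
python3 - <<'E'
from h import *
print(tool());plan([.6015,-.3358,.033],-90,1)
T,im=snap("wrist"); im=im[:,:,::-1].copy()
t=np.linspace(0,2*np.pi,120)
def circ(p,r,col):
  for a in t: cv2.circle(im,tuple(px("wrist",np.array(p)+[r*np.cos(a),r*np.sin(a),0],T).round().astype(int)),0,col,-1)
circ([.6007,-.3358,.03],.0265,(0,0,255))
tp=tool(); w=(tp@[.0233,0,.0007,1])[:3]; circ(w,.022,(0,255,0))
cv2.imwrite("pics/c6.png",cv2.resize(im[130:380,130:430],(720,600),interpolation=0))
E
```

```text
[[ 0.0021  0.0005 -1.      0.6023]
 [-0.0027 -1.     -0.0005 -0.3363]
 [-1.      0.0027 -0.0021  0.0616]
 [ 0.      0.      0.      1.    ]]
[np.float64(0.0286), np.float64(-0.0006), np.float64(0.0008), np.float64(0.03), np.float64(-0.12), np.float64(-0.15)]
```

View pics/c6.png

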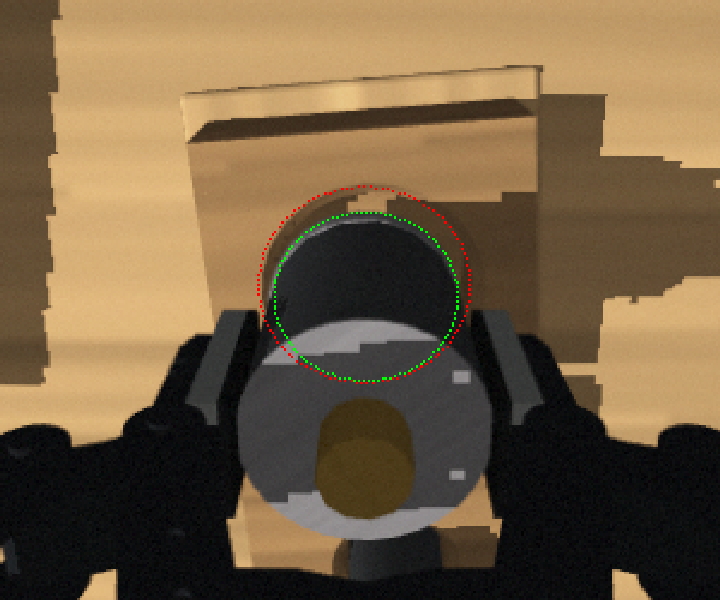

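arm_command --plan '[[[0.006,-0.0003,0,0,0,-0.1,0.03],[0.006,0,0,0,0,0,0.03],[0.006,0,0,0,0,0,0.03],[0.004,0,0,0,0,0,0.03],[0,0,0,0,0,0,0.03],[0,0,0,0,0,0,0.03]]]'

```text
t: 9.25
tool_pos: [0.6018, -0.3357, 0.0362]
tool_rot: [2.221, 0.001, -2.22]
contact_force: [0.4, -0.2, -2.4]
opening: 0.0429
```

```bash
python3 - <<'E'
from h import *
print(tool(),ctrl.get_obs()["contact_force"]);plan([.602,-.3358,.033],-90,1)
E
```

```text
[[ 0.0005  0.001  -1.      0.6018]
 [-0.0003 -1.     -0.001  -0.3357]
 [-1.      0.0003 -0.0005  0.0362]
 [ 0.      0.      0.      1.    ]] [ 0.3832 -0.169  -2.4364]
[np.float64(0.0032), np.float64(0.0001), np.float64(-0.0002), np.float64(0.06), np.float64(-0.03), np.float64(-0.02)]
```

arm_command --plan '[[[0.003,0,0,0,0,0,0.03],[0.001,0,0,0,0,0,0.03],[0,0,0,0,0,0,0.03],[0,0,0,0,0,0,0.07],[0,0,0,0,0,0,0.07],[0,0,0,0,0,0,0.07],[0,0,0,0,0,0,0.07],[0,0,0,0,0,0,0.07],[-0.02,0,0,0,0,0,0.07],[-0.025,0,0,0,0,0,0.07],[-0.025,0,0,0,0,0,0.07],[-0.025,0,0,0,0,0,0.07],[-0.025,0,0,0,0,0,0.07],[-0.02,0,0,0,0,0,0.07],[0,0,0,0,0,0,0.07]]]'

```text
t: 10.5
tool_pos: [0.6018, -0.3355, 0.1785]
tool_rot: [2.222, 0.001, -2.22]
contact_force: [0.3, -1.6, 1.2]
opening: 0.0702
```

```bash
python3 - <<'E'
from h import *
print(tool())
find("wrist",["saw_mid","pocket_medium_hole0","pocket_small_hole0"],"w7.png")
find("top",["saw_mid"])
E
```

```text
[[ 0.0009  0.0009 -1.      0.6018]
 [ 0.0002 -1.     -0.0009 -0.3355]
 [-1.     -0.0002 -0.0009  0.1785]
 [ 0.      0.      0.      1.    ]]
t 10.55 tcp [ 0.6012 -0.3351  0.1764]
saw_mid 0.74 [ 0.6027 -0.3349  0.0357] [281. 199.]
pocket_medium_hole0 0.96 [ 0.5066 -0.4915  0.0256] [428. 284.]
pocket_medium_hole0 0.75 [ 0.514  -0.3467  0.0283] [293. 280.]
pocket_small_hole0 0.84 [ 0.5163 -0.3448  0.0327] [291. 280.]
t 10.75 tcp [ 0.5985 -0.3332  0.1696]
saw_mid 0.53 [ 0.4074 -0.0885  0.0317] [308. 267.]
saw_mid 0.43 [ 0.6021 -0.3359  0.0357] [393. 199.]
```

View pics/w7.png

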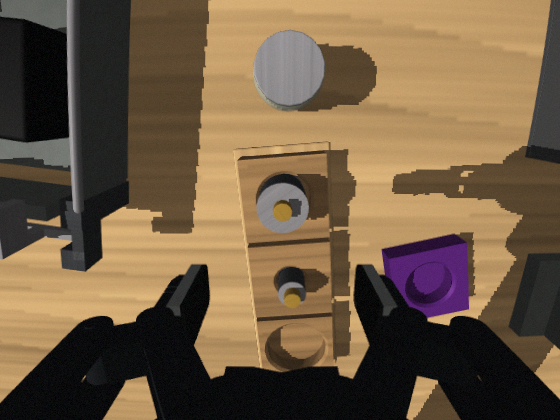

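```bash
sed -i 's/print(\[round(v,4) for v in C.T@d\/n\]+\[round(v,2) for v in np.degrees(rv)\/n\])/print(*(C.T@d\/n).round(4),*(np.degrees(rv)\/n).round(1))/' h.py; python3 - <<'E'
from h import *
print(ctrl.get_obs()["q"])
plan([.615,-.05,.2],-7.3,14)
E
```

```text
[-0.6168  0.2403  1.5101  0.0007  1.4039  0.9531]
-0.002 -0.0202 -0.0012 -5.9 0.0 0.1
-0.002 -0.02 -0.0033 -5.9 0.0 0.1
-0.0021 -0.0196 -0.0053 -5.9 0.0 0.1
-0.0021 -0.0189 -0.0073 -5.9 0.0 0.1
-0.0021 -0.0181 -0.0092 -5.9 0.0 0.1
-0.0021 -0.017 -0.011 -5.9 0.0 0.1
-0.0021 -0.0158 -0.0127 -5.9 0.0 0.1
-0.0021 -0.0144 -0.0142 -5.9 0.0 0.1
-0.0022 -0.0129 -0.0157 -5.9 0.0 0.1
-0.0022 -0.0112 -0.0169 -5.9 0.0 0.1
-0.0022 -0.0094 -0.018 -5.9 0.0 0.1
-0.0022 -0.0075 -0.0188 -5.9 0.0 0.1
-0.0022 -0.0055 -0.0195 -5.9 0.0 0.1
-0.0022 -0.0035 -0.02 -5.9 0.0 0.1
```

arm_command --plan '[[[-0.008,-0.02,-0.001,-6,0,0,0.07],[-0.008,-0.02,-0.003,-6,0,0,0.07],[-0.006,-0.0195,-0.005,-6,0,0,0.07],[-0.004,-0.019,-0.007,-6,0,0,0.07],[-0.002,-0.018,-0.009,-6,0,0,0.07],[-0.001,-0.017,-0.011,-6,0,0,0.07],[0,-0.016,-0.0125,-6,0,0,0.07],[0,-0.0145,-0.014,-6,0,0,0.07],[0,-0.013,-0.0155,-6,0,0,0.07],[0,-0.011,-0.017,-6,0,0,0.07],[0,-0.0095,-0.018,-6,0,0,0.07],[0,-0.0075,-0.019,-6,0,0,0.07],[0,-0.0055,-0.0195,-6,0,0,0.07],[0,-0.0035,-0.02,-6,0,0,0.07],[0,0,0,0,0,0,0.07],[0,0,0,0,0,0,0.07],[0,0,0,0,0,0,0.07]]]'

```text
t: 12.22
tool_pos: [0.5885, -0.0339, 0.1713]
tool_rot: [1.226, 1.252, -1.265]
contact_force: [-0.2, 0.4, 0.3]
opening: 0.0699
```

```bash
python3 - <<'E'
from h import *
print(tool(),ctrl.get_obs()["q"])
T,im=find("wrist",["pen","safety_pinch","bolt_pinch","post_grip","post"],k=1)
find("wrist",["safety_pinch","bolt_pinch","post_grip","pen"],k=1)
cv2.imwrite("pics/w8.png",cv2.resize(im[:,:,::-1],(800,600),interpolation=cv2.INTER_CUBIC))
E
```

```text
[[-0.0559  0.9978 -0.0356  0.5885]
 [ 0.0256 -0.0342 -0.9991 -0.0339]
 [-0.9981 -0.0567 -0.0237  0.1713]
 [ 0.      0.      0.      1.    ]] [-0.1907  0.0509  1.7175  0.0147  1.4329 -0.1583]
t 12.2667 tcp [ 0.5884 -0.0342  0.1711]
pen 0.84 [0.6345 0.0743 0.001 ] [338.  83.]
bolt_pinch 0.91 [ 0.6122 -0.1121  0.1053] [321. 326.]
post 0.9 [ 0.6233 -0.0465  0.0876] [334. 239.]
t 12.5667 tcp [ 0.5892 -0.0345  0.1727]
safety_pinch 0.64 [0.6191 0.0225 0.1028] [330. 147.]
bolt_pinch 0.74 [ 0.611  -0.11    0.1056] [318. 322.]
post_grip 0.88 [ 0.6209 -0.0428  0.1106] [333. 243.]
pen 0.64 [ 0.6336  0.073  -0.0006] [335.  84.]
```

View pics/w8.png

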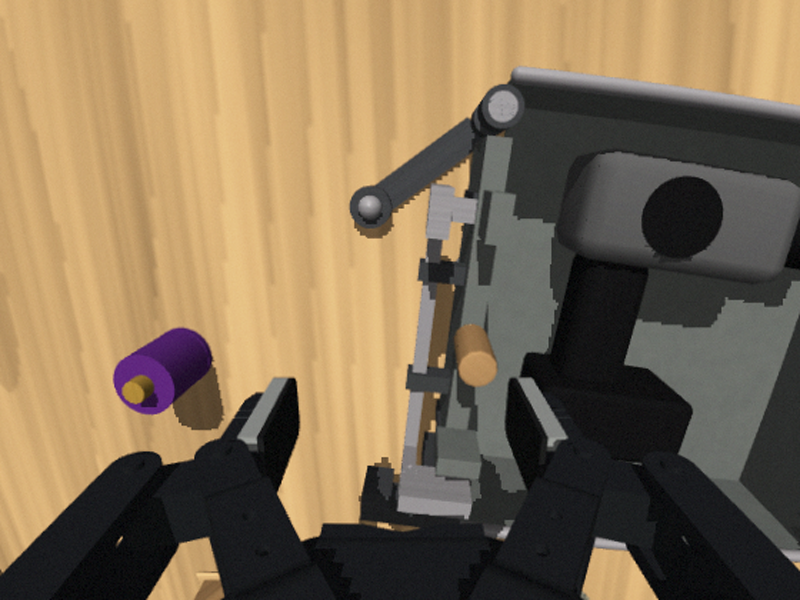

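```bash
cat > g.py <<'E'
from h import *
H=np.array([.6337,.0712]); U=np.array([.127,.992]); U/=np.linalg.norm(U); N=np.array([U[1],-U[0]]) # pen y, pen x
def g(n,u,z): return np.r_[H+N*n-U*u,z]   # n along pen x, u from hinge along gate
def inv(p): d=np.array(p)[:2]-H; return np.r_[d@N,-(d@U)]*1000
E
python3 - <<'E'
from g import *
T=c2w("wrist"); s=.7
for n,uv,z in [("tab L",(428,205),.12),("tab R",(452,205),.12),("lug R",(515,215),.12),("lug L?",(478,215),.12),("hinge",(503,105),.1),("post top",(478,368),.13),("bolt lug top",(460,445),.12),("bolt tab top",(436,485),.12),("tab far",(436,515),.12),("lug near",(460,430),.12)]:
    w=ray("wrist",np.array(uv)*s,z,T); print(n,w,inv(w).round(1))
for p in [(.6191,.0225),(.6174,.0215),(.6184,.0222),(.6183,.0251),(.6122,-.1121),(.611,-.11),(.6104,-.1132),(.6233,-.0465),(.6209,-.0428)]: print(inv(p).round(1))
# overlay of model
im=cv2.imread("pics/w8.png")
E
```

```text
tab L [0.5992 0.0268 0.12  ] [-28.6  48.4]
tab R [0.6094 0.0265 0.12  ] [-18.4  47.4]
lug R [0.6362 0.0217 0.12  ] [ 8.8 48.8]
lug L? [0.6205 0.022  0.12  ] [-6.9 50.4]
hinge [0.6335 0.0687 0.1   ] [0.1 2.5]
post top [ 0.6203 -0.0444  0.13  ] [  1.3 116.3]
bolt lug top [ 0.6132 -0.0904  0.12  ] [  0.2 162.9]
bolt tab top [ 0.601  -0.1143  0.12  ] [ -8.8 188.1]
tab far [ 0.6009 -0.1333  0.12  ] [ -6.6 207.1]
lug near [ 0.6131 -0.0819  0.12  ] [ -1.  154.4]
[-8.3 50.2]
[-9.9 51.4]
[-9.  50.5]
[-9.4 47.7]
[  2.  184.5]
[  0.5 182.6]
[  0.3 185.9]
[  4.6 118.1]
[  1.8 114.7]
```

```bash
python3 - <<'E'
from g import *
print(g(-.003,.0495,.15)); plan(g(-.003,.0495,.15),-7.3,4)
E
```

```text
[0.6244 0.0225 0.15  ]
0.0055 0.0086 -0.0143 1.3 -0.3 0.8
0.0056 0.0082 -0.0145 1.3 -0.3 0.8
0.0056 0.0078 -0.0147 1.3 -0.3 0.8
0.0056 0.0074 -0.015 1.3 -0.3 0.8
```

arm_command --plan '[[[0.0055,0.0086,-0.0145,1.3,-0.3,0.8,0.06],[0.0055,0.0082,-0.0145,1.3,-0.3,0.8,0.06],[0.0055,0.0078,-0.0145,1.3,-0.3,0.8,0.06],[0.0055,0.0074,-0.015,1.3,-0.3,0.8,0.06],[0,0,0,0,0,0,0.06],[0,0,0,0,0,0,0.06]]]'

```text
t: 13.27
tool_pos: [0.6266, 0.0231, 0.1509]
tool_rot: [1.307, 1.139, -1.302]
contact_force: [0.1, 0.2, -0.1]
opening: 0.0603
```

```bash
python3 - <<'E'
from g import *
print(tool(),inv(tool()[:3,3]));plan(g(-.003,.0495,.13),-7.3,2)
E
```

```text
[[ 0.005   0.9913 -0.1313  0.6266]
 [-0.0019 -0.1313 -0.9913  0.0231]
 [-1.      0.0052  0.0013  0.1509]
 [ 0.      0.      0.      1.    ]] [-0.9716 48.6033]
0.0104 -0.0011 0.0004 -0.1 0.0 -0.1
0.0104 -0.001 0.0004 -0.1 0.0 -0.1
```

arm_command --plan '[[[0.011,-0.001,0.0005,0,0,-0.1,0.06],[0.011,-0.001,0.0005,0,0,-0.1,0.06],[0.011,0,0,0,0,0,0.06],[0.011,0,0,0,0,0,0.06],[0.01,0,0,0,0,0,0.06],[0,0,0,0,0,0,0.06],[0,0,0,0,0,0,0.06]]]'

```text
t: 13.85
tool_pos: [0.6225, 0.019, 0.0902]
tool_rot: [1.305, 1.143, -1.309]
contact_force: [0.5, 0.0, 0.5]
opening: 0.06
```

```bash
python3 - <<'E'
from g import *
print(tool(),inv(tool()[:3,3]),ctrl.get_obs()["contact_force"]);plan(g(-.003,.0495,.096),-7.3,1)
E
```

```text
[[-0.002   0.9911 -0.1334  0.6225]
 [-0.002  -0.1334 -0.9911  0.019 ]
 [-1.     -0.0017  0.0022  0.0902]
 [ 0.      0.      0.      1.    ]] [-4.4992 53.1695] [0.4585 0.045  0.546 ]
-0.0058 0.0015 -0.0037 -0.4 0.1 0.1
```

arm_command --plan '[[[-0.006,0.0015,-0.004,-0.3,0,0,0.06],[-0.001,0.001,-0.001,0,0,0,0.05],[0,0,0,0,0,0,0.04],[0,0,0,0,0,0,0.032],[0,0,0,0,0,0,0.025],[0,0,0,0,0,0,0.02],[0,0,0,0,0,0,0.02],[0,0,0,0,0,0,0.02],[0,0,0,0,0,0,0.02]]]' --squeeze 30

```text
t: 14.6
tool_pos: [0.6237, 0.024, 0.099]
tool_rot: [1.297, 1.15, -1.31]
contact_force: [-4.0, 0.3, -0.3]
opening: 0.0208
```

```bash
python3 - <<'E'
from g import *
print(inv(tool()[:3,3]),{k:ctrl.get_obs()[k] for k in ("tool_pos","opening","contact_force")})
E
```

```text
[-3.9316 48.1269] {'tool_pos': array([0.6237, 0.024 , 0.099 ]), 'opening': 0.02082450299755956, 'contact_force': array([-3.999 ,  0.2975, -0.3134])}
```

arm_command --plan '[[[0,0,0,0,0,0,0.01],[0,0,0,0,0,0,0.01],[0,0,0,0,0,0,0.01]]]' --squeeze 40

```text
t: 14.85
tool_pos: [0.6238, 0.024, 0.099]
tool_rot: [1.297, 1.15, -1.31]
contact_force: [-2.3, 0.0, 1.1]
opening: 0.0207
```

arm_command --plan '[[[0,0,0,0,0,0,0.06],[0,0,0,0,0,0,0.06],[0,0,0,0,0,0,0.06],[0,0,0,0,0,0,0.06],[-0.015,0,0,0,0,0,0.06],[-0.02,0,0,0,0,0,0.06],[-0.02,0,0,0,0,0,0.06],[-0.015,0,0,0,0,0,0.06],[0,0,0,0,0,0,0.06]]]'

```text
t: 15.6
tool_pos: [0.6274, 0.0243, 0.1762]
tool_rot: [1.302, 1.143, -1.302]
contact_force: [0.3, -0.1, 0.7]
opening: 0.0599
```

```bash
python3 - <<'E'
from g import *
find("wrist",["safety_pinch"],"w9.png",k=1)
print(inv(tool()[:3,3]));plan(g(0,.182,.17),-97.3,14)
E
```

```text
t 15.65 tcp [0.6271 0.0243 0.175 ]
safety_pinch 0.65 [0.6207 0.0238 0.1054] [272. 228.]
[-1.6808 47.4196]
0.0002 0.0001 0.0096 6.4 0.0 0.0
0.0002 0.0012 0.0095 6.4 0.0 0.0
0.0002 0.0023 0.0093 6.4 0.0 0.0
0.0002 0.0033 0.009 6.4 0.0 0.0
0.0002 0.0043 0.0086 6.4 0.0 0.0
0.0002 0.0052 0.0081 6.4 0.0 0.0
0.0002 0.0061 0.0074 6.4 0.0 0.0
0.0002 0.0069 0.0067 6.4 0.0 0.0
0.0002 0.0076 0.0059 6.4 0.0 0.0
0.0002 0.0082 0.005 6.4 0.0 0.0
0.0002 0.0087 0.0041 6.4 0.0 0.0
0.0002 0.0091 0.0031 6.4 0.0 0.0
0.0002 0.0094 0.002 6.4 0.0 0.0
0.0002 0.0096 0.001 6.4 0.0 0.0
```

arm_command --plan '[[[0,0,0.0096,6.4,0,0,0.06],[0,0.0012,0.0095,6.4,0,0,0.06],[0,0.0023,0.0093,6.4,0,0,0.06],[0,0.0033,0.009,6.4,0,0,0.06],[0,0.0043,0.0086,6.4,0,0,0.06],[0,0.0052,0.0081,6.4,0,0,0.06],[0,0.0061,0.0074,6.4,0,0,0.06],[0,0.0069,0.0067,6.4,0,0,0.06],[0,0.0076,0.0059,6.4,0,0,0.06],[0,0.0082,0.005,6.4,0,0,0.06],[0,0.0087,0.0041,6.4,0,0,0.06],[0,0.0091,0.0031,6.4,0,0,0.06],[0,0.0094,0.002,6.4,0,0,0.06],[0,0.0096,0.001,6.4,0,0,0.06],[0,0,0,0,0,0,0.06],[0,0,0,0,0,0,0.06]]]'

```text
t: 17.03
tool_pos: [0.5929, -0.1113, 0.148]
tool_rot: [-2.075, 0.204, 2.158]
contact_force: [-0.3, 0.4, -0.9]
opening: 0.0601
```

```bash
python3 - <<'E'
from g import *
T,im=find("wrist",["bolt_pinch","post_grip"],k=1); c=im[:,:,::-1].copy()
def circ(p,col):
    u,v=px("wrist",p,T).round().astype(int); cv2.drawMarker(c,(int(u),int(v)),col,cv2.MARKER_CROSS,9,1)
for n,u in ((-.011,.169),(.011,.169),(-.011,.205),(.011,.205)): circ(g(n,u,.12),(0,0,255))
cv2.imwrite("pics/w10.png",cv2.resize(c,(800,600),interpolation=cv2.INTER_CUBIC))
print(tool(),inv(tool()[:3,3]));plan(g(0,.182,.14),-97.3,2)
E
```

```text
t 17.0833 tcp [ 0.5928 -0.1112  0.1478]
bolt_pinch 0.74 [ 0.6094 -0.1107  0.1084] [276. 215.]
post_grip 0.75 [ 0.6163 -0.0441  0.1099] [167. 226.]
[[-0.0375 -0.1943 -0.9802  0.5933]
 [ 0.0067 -0.9809  0.1942 -0.1109]
 [-0.9993  0.0007  0.0381  0.1486]
 [ 0.      0.      0.      1.    ]] [-16.9215 185.7052]
0.004 -0.0024 -0.0085 -2.0 1.1 0.0
0.0041 -0.0021 -0.0085 -2.0 1.1 0.0
```

View pics/w10.png

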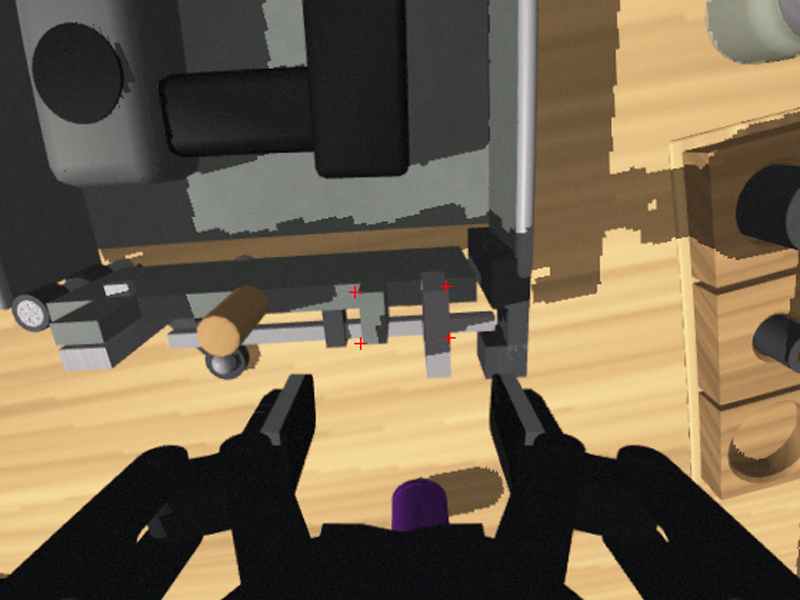

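```bash
python3 - <<'E'
from g import *
plan(g(0.002,.186,.15),-97.3,3)
T=c2w("wrist")
for z in (.09,.105,.12): print(z,inv(ray("wrist",np.array((480,345))*.7,z,T)),inv(ray("wrist",np.array((472,240))*.7,z,T)))
E
```

```text
-0.0007 -0.0003 -0.0063 -1.3 0.7 0.0
-0.0006 -0.0002 -0.0063 -1.3 0.7 0.0
-0.0006 -0.0 -0.0063 -1.3 0.7 0.0
0.09 [-29.374  222.1491] [ 22.0447 219.1235]
0.105 [-22.3256 219.7784] [ 25.2155 216.981 ]
0.12 [-15.2771 217.4078] [ 28.3863 214.8385]
```

arm_command --plan '[[[-0.002,0,-0.0065,-1.3,0.8,0,0.05],[-0.001,0,-0.0065,-1.3,0.8,0,0.05],[0,0,-0.0065,-1.3,0.8,0,0.046],[0,0,0,0,0,0,0.046],[0,0,0,0,0,0,0.046]]]'

```text
t: 17.6
tool_pos: [0.6157, -0.1125, 0.1521]
tool_rot: [-2.174, 0.123, 2.152]
contact_force: [-0.6, -0.2, -0.5]
opening: 0.0463
```

```bash
python3 - <<'E'
from g import *
print(tool(),inv(tool()[:3,3]),ctrl.get_obs()["opening"]);plan(g(0.002,.186,.125),-97.3,1)
E
```

```text
[[ 0.0099 -0.1132 -0.9935  0.6157]
 [-0.0006 -0.9936  0.1132 -0.1125]
 [-1.     -0.0005 -0.0099  0.1521]
 [ 0.      0.      0.      1.    ]] [  5.4302 184.5096] 0.046292883312611145
0.027 0.0015 0.0037 0.8 -0.6 0.0
```

arm_command --plan '[[[0,0.002,0.004,0.7,-0.6,0,0.046],[0.008,0,0,0,0,0,0.046],[0.008,0,0,0,0,0,0.046],[0,0,0,0,0,0,0.046],[0,0,0,0,0,0,0.046]]]'

```text
t: 18.02
tool_pos: [0.611, -0.1138, 0.1345]
tool_rot: [-2.154, 0.135, 2.158]
contact_force: [0.5, 0.8, -0.2]
opening: 0.046
```

```bash
python3 - <<'E'
from g import *
print(tool(),inv(tool()[:3,3]),ctrl.get_obs()["contact_force"]);plan(g(0.002,.186,.101),-97.3,1)
E
```

```text
[[-0.0015 -0.1255 -0.9921  0.611 ]
 [ 0.0007 -0.9921  0.1255 -0.1138]
 [-1.     -0.0005  0.0016  0.1345]
 [ 0.      0.      0.      1.    ]] [  0.974  186.3571] [ 0.542   0.833  -0.2098]
0.0335 -0.0003 -0.0011 0.1 0.1 0.0
```

arm_command --plan '[[[0.009,0,-0.0005,0,0,0,0.046],[0.009,0,0,0,0,0,0.046],[0.008,0,0,0,0,0,0.046],[0.006,0,0,0,0,0,0.046],[0,0,0,0,0,0,0.046]]]'

```text
t: 18.43
tool_pos: [0.6106, -0.1136, 0.0979]
tool_rot: [-2.152, 0.135, 2.16]
contact_force: [0.4, 0.9, -0.4]
opening: 0.0455
```

```bash
python3 - <<'E'
from g import *
print(tool(),inv(tool()[:3,3]),ctrl.get_obs()["contact_force"]);plan(g(0.002,.181,.101),-97.3,1)
E
```

```text
[[-0.0035 -0.1256 -0.9921  0.6106]
 [ 0.0014 -0.9921  0.1256 -0.1136]
 [-1.     -0.0009  0.0037  0.0979]
 [ 0.      0.      0.      1.    ]] [  0.5255 186.2725] [ 0.416   0.9402 -0.4491]
-0.0031 -0.0053 -0.0015 0.1 0.2 0.1
```

arm_command --plan '[[[-0.002,-0.003,-0.001,0,0.2,0,0.046],[0,-0.003,0,0,0,0,0.044],[0,0,0,0,0,0,0.036],[0,0,0,0,0,0,0.028],[0,0,0,0,0,0,0.02],[0,0,0,0,0,0,0.01],[0,0,0,0,0,0,0.01],[0,0,0,0,0,0,0.01],[0,0,0,0,0,0,0.01]]]' --squeeze 40

```text
t: 19.18
tool_pos: [0.6122, -0.1091, 0.1008]
tool_rot: [-2.157, 0.14, 2.158]
contact_force: [-1.3, -1.1, -0.8]
opening: 0.0209
```

```bash
python3 - <<'E'
from g import *
o=ctrl.get_obs(); print(tool(),inv(tool()[:3,3]),o["contact_force"],o["opening"])
E
```

```text
[[-0.0006 -0.1265 -0.992   0.6122]
 [-0.0031 -0.992   0.1265 -0.1091]
 [-1.      0.0031  0.0002  0.1008]
 [ 0.      0.      0.      1.    ]] [  1.5795 181.5448] [-1.3138 -1.0702 -0.8273] 0.020872078560205416
```

arm_command --plan '[[[0,0,0,0,0,0,0.046],[0,0,0,0,0,0,0.046],[0,0,0,0,0,0,0.046],[-0.01,0,0,0,0,0,0.046],[-0.015,0,0,0,0,0,0.046],[-0.015,0,0,0,0,0,0.046],[-0.015,0,0,0,0,0,0.046],[0,-0.01,0,0,0,0,0.046],[0,-0.018,0,0,0,0,0.046],[0,-0.018,0,0,0,0,0.046],[0,-0.018,0,0,0,0,0.046],[0,0,0,0,0,0,0.046],[0,0,0,0,0,0,0.046]]]'

```text
t: 20.27
tool_pos: [0.6229, -0.0378, 0.1628]
tool_rot: [-2.161, 0.132, 2.147]
contact_force: [0.4, -0.1, 0.7]
opening: 0.0462
```

```bash
python3 - <<'E'
from g import *
o=ctrl.get_obs(); print(tool(),inv(tool()[:3,3]),o["contact_force"],o["opening"])
T,im=find("wrist",["post_grip","post","bolt_pinch"],"w11.png",k=1)
for p in (g(.001,.115,.11),): print(px("wrist",p,T))
find("top",["post_grip","bolt_pinch"],k=1)
plan(g(.001,.115,.145),-97.3,1)
E
```

```text
[[ 0.0069 -0.1262 -0.992   0.6229]
 [ 0.0039 -0.992   0.1262 -0.0378]
 [-1.     -0.0048 -0.0064  0.1628]
 [ 0.      0.      0.      1.    ]] [  3.1171 109.4969] [ 0.3862 -0.0847  0.7242] 0.046168278694825385
t 20.3167 tcp [ 0.6228 -0.0378  0.1628]
post_grip 0.73 [ 0.6207 -0.0442  0.1099] [292. 237.]
post 0.65 [ 0.6228 -0.0487  0.0889] [297. 223.]
bolt_pinch 0.87 [ 0.6091 -0.1125  0.1077] [394. 240.]
[290.7513 237.8047]
t 20.5167 tcp [ 0.6227 -0.0395  0.1627]
post_grip 0.6 [ 0.6166 -0.0474  0.1127] [295. 187.]
bolt_pinch 0.87 [ 0.6071 -0.1112  0.1009] [318. 192.]
0.0177 0.0039 0.0023 -0.1 -0.3 0.3
```

Post agrees with the model. Centre over it, descend, grip.

arm_command --plan '[[[0,0.0045,0.0025,0,-0.3,0.3,0.046],[0.009,0,0,0,0,0,0.046],[0.014,0,0,0,0,0,0.046],[0.014,0,0,0,0,0,0.046],[0.014,0,0,0,0,0,0.046],[0.01,0,0,0,0,0,0.046],[0,0,0,0,0,0,0.046],[0,0,0,0,0,0,0.046]]]'

```text
t: 21.28
tool_pos: [0.6177, -0.0462, 0.0935]
tool_rot: [-2.15, 0.144, 2.156]
contact_force: [-0.2, 0.0, -1.1]
opening: 0.046
```

```bash
python3 - <<'E'
from g import *
o=ctrl.get_obs(); print(tool(),inv(tool()[:3,3]),o["contact_force"],o["opening"])
plan(g(.001,.115,.096),-97.3,1)
E
```

```text
[[-0.003  -0.1322 -0.9912  0.6177]
 [-0.0008 -0.9912  0.1322 -0.0462]
 [-1.      0.0012  0.0029  0.0935]
 [ 0.      0.      0.      1.    ]] [ -0.9819 118.5197] [-0.2266  0.0322 -1.1107] 0.046027084323419606
-0.0025 -0.0035 -0.002 -0.3 0.2 -0.1
```

arm_command --plan '[[[-0.003,-0.0035,-0.002,0,0.2,0,0.046],[0,0,0,0,0,0,0.03],[0,0,0,0,0,0,0.015],[0,0,0,0,0,0,0.005],[0,0,0,0,0,0,0.005],[0,0,0,0,0,0,0.005],[0,0,0,0,0,0,0.005]]]' --squeeze 70

```text
t: 21.87
tool_pos: [0.6203, -0.0445, 0.0974]
tool_rot: [-2.156, 0.148, 2.154]
contact_force: [0.6, -0.8, -3.7]
opening: 0.0164
```

```bash
cat >> g.py <<'E'
def arc(a0,a1,n,r=None):
    """rows (tool axes) along the post's circle from the present TCP, gate angles a0->a1 rad; heading and z kept"""
    T=tool(); A=T[:3,:3]; d=T[:2,3]-H; r=np.linalg.norm(d); b=np.arctan2(d[1],d[0]); print("r",r,"gate",np.arctan2(-U[1],-U[0])-b)
    for i in range(n):
        f=lambda a: r*np.array([np.cos(b-a),np.sin(b-a)])
        e=np.r_[f((a1-a0)*(i+1)/n)-f((a1-a0)*i/n),0]; print(*(A.T@e).round(4))
E
python3 - <<'E'
from g import *
o=ctrl.get_obs(); print(tool(),inv(tool()[:3,3]),o["contact_force"],o["opening"])
arc(0,.4,8)
E
```

```text
[[ 0.0008 -0.1326 -0.9912  0.6203]
 [-0.0047 -0.9912  0.1326 -0.0445]
 [-1.      0.0046 -0.0014  0.0974]
 [ 0.      0.      0.      1.    ]] [  1.3653 116.4955] [ 0.6148 -0.8232 -3.6565] 0.016363759257774318
r 0.116503456035287 gate -0.011719278620969664
-0.0 -0.0 0.0058
-0.0 -0.0003 0.0058
-0.0 -0.0006 0.0058
-0.0 -0.0009 0.0058
-0.0 -0.0012 0.0057
-0.0 -0.0015 0.0056
-0.0 -0.0018 0.0056
-0.0 -0.002 0.0055
```

arm_command --plan '[[[0,0,0.006,0,0,0,0.005],[0,-0.0003,0.006,0,0,0,0.005],[0,-0.0006,0.006,0,0,0,0.005],[0,-0.0009,0.006,0,0,0,0.005],[0,-0.0012,0.006,0,0,0,0.005],[0,-0.0015,0.0056,0,0,0,0.005],[0,-0.0018,0.0056,0,0,0,0.005],[0,-0.002,0.0055,0,0,0,0.005]]]'

```text
t: 22.53
tool_pos: [0.5735, -0.0274, 0.0974]
tool_rot: [-2.163, 0.145, 2.143]
contact_force: [5.1, 2.2, -6.2]
opening: 0.0163
```

```bash
python3 - <<'E'
from g import *
o=ctrl.get_obs(); print(tool(),inv(tool()[:3,3]),o["contact_force"],o["opening"])
arc(0,.4,8)
E
```

```text
[[ 0.0093 -0.1328 -0.9911  0.5735]
 [-0.0021 -0.9911  0.1328 -0.0274]
 [-1.      0.0008 -0.0094  0.0974]
 [ 0.      0.      0.      1.    ]] [-47.2147 105.4776] [ 5.1064  2.2212 -6.1572] 0.016329341978817122
r 0.11556276392027254 gate 0.4208790599352885
-0.0001 -0.0025 0.0052
-0.0001 -0.0027 0.0051
-0.0 -0.003 0.005
-0.0 -0.0032 0.0048
-0.0 -0.0035 0.0046
-0.0 -0.0037 0.0045
-0.0 -0.0039 0.0043
-0.0 -0.0041 0.0041
```

arm_command --plan '[[[0,-0.0027,0.0058,0,-0.2,0,0.005],[0,-0.003,0.0057,0,-0.2,0,0.005],[0,-0.0033,0.0055,0,-0.2,0,0.005],[0,-0.0036,0.0053,0,0,0,0.005],[0,-0.0039,0.0051,0,0,0,0.005],[0,-0.0041,0.005,0,0,0,0.005],[0,-0.0043,0.0047,0,0,0,0.005],[0,-0.0046,0.0045,0,0,0,0.005]]]'

```text
t: 23.2
tool_pos: [0.5431, 0.0014, 0.0976]
tool_rot: [-2.202, 0.165, 2.123]
contact_force: [14.8, -11.8, -13.3]
opening: 0.0159
```

```bash
python3 - <<'E'
from g import *
o=ctrl.get_obs(); print(tool(),inv(tool()[:3,3]),o["contact_force"],o["opening"])
arc(0,.4,8)
E
```

```text
[[ 0.0348 -0.1316 -0.9907  0.5431]
 [-0.0227 -0.9911  0.1308  0.0014]
 [-0.9991  0.0179 -0.0375  0.0976]
 [ 0.      0.      0.      1.    ]] [-81.0238  80.7384] [ 14.8446 -11.8167 -13.3241] 0.015943834081951876
r 0.1143833315249407 gate 0.7871621785858656
-0.0002 -0.0041 0.0039
-0.0002 -0.0043 0.0037
-0.0002 -0.0045 0.0035
-0.0002 -0.0047 0.0033
-0.0002 -0.0048 0.003
-0.0002 -0.005 0.0028
-0.0002 -0.0051 0.0026
-0.0002 -0.0052 0.0023
```

arm_command --plan '[[[0,-0.0062,0.0056,0,-0.5,-0.3,0.005],[0,-0.0065,0.0054,0,-0.5,-0.3,0.005],[0,-0.0068,0.005,0,-0.5,-0.3,0.005],[0,-0.007,0.0048,0,-0.5,-0.3,0.005]]]' --squeeze 90

```text
t: 23.53
tool_pos: [0.529, 0.0262, 0.0976]
tool_rot: [-2.173, 0.151, 2.136]
contact_force: [10.0, -1.6, -8.6]
opening: 0.0156
```

```bash
python3 - <<'E'
from g import *
o=ctrl.get_obs(); print(tool(),inv(tool()[:3,3]),o["contact_force"],o["opening"])
arc(0,.4,8)
E
```

```text
[[ 0.0166 -0.134  -0.9908  0.529 ]
 [-0.0067 -0.991   0.1339  0.0262]
 [-0.9998  0.0044 -0.0173  0.0976]
 [ 0.      0.      0.      1.    ]] [-98.0956  57.9485] [10.0156 -1.6025 -8.5899] 0.015595828449763293
r 0.11393321208786789 gate 1.0372177443467048
-0.0001 -0.005 0.0028
-0.0001 -0.0051 0.0026
-0.0001 -0.0052 0.0023
-0.0001 -0.0053 0.002
-0.0001 -0.0054 0.0018
-0.0 -0.0055 0.0015
-0.0 -0.0056 0.0012
-0.0 -0.0056 0.0009
```

arm_command --plan '[[[0,-0.0052,0.0031,0,-0.3,-0.1,0.005],[0,-0.0053,0.0028,0,-0.3,-0.1,0.005],[0,-0.0054,0.0025,0,-0.2,0,0.005],[0,-0.0055,0.0022,0,0,0,0.005],[0,-0.0056,0.002,0,0,0,0.005],[0,-0.0056,0.0016,0,0,0,0.005],[0,-0.0057,0.0013,0,0,0,0.005],[0,-0.0057,0.001,0,0,0,0.005]]]'

```text
t: 24.2
tool_pos: [0.5207, 0.0677, 0.0975]
tool_rot: [-2.182, 0.163, 2.136]
contact_force: [5.6, -4.4, -5.9]
opening: 0.0156
```

```bash
python3 - <<'E'
from g import *
o=ctrl.get_obs(); print(tool(),inv(tool()[:3,3]),o["contact_force"],o["opening"])
arc(0,.25,5)
E
```

```text
[[ 0.0197 -0.1343 -0.9907  0.5207]
 [-0.0172 -0.9908  0.134   0.0677]
 [-0.9997  0.0144 -0.0219  0.0975]
 [ 0.      0.      0.      1.    ]] [-111.6333   17.8333] [ 5.6335 -4.3903 -5.9271] 0.015565699076049409
r 0.11304877135787465 gate 1.4123854944864243
-0.0001 -0.0056 0.0008
-0.0001 -0.0056 0.0005
-0.0001 -0.0056 0.0002
-0.0001 -0.0057 -0.0001
-0.0001 -0.0056 -0.0003
```

arm_command --plan '[[[0,-0.0058,0.001,0,-0.3,-0.3,0.005],[0,-0.0058,0.0008,0,-0.3,-0.3,0.005],[0,-0.0058,0.0005,0,-0.2,-0.2,0.005],[0,-0.005,0.0002,0,0,0,0.005],[0,-0.001,0,0,0,0,0.005],[0,0,0,0,0,0,0.005],[0,0,0,0,0,0,0.005],[0,0,0,0,0,0,0.005]]]'

```text
t: 24.87
tool_pos: [0.5216, 0.0842, 0.0975]
tool_rot: [-2.181, 0.167, 2.142]
contact_force: [5.3, -3.4, -5.1]
opening: 0.0158
```

```bash
python3 - <<'E'
from g import *
o=ctrl.get_obs(); print(inv(tool()[:3,3]),o["contact_force"],o["opening"],o["dq"])
arc(0,.25,1)
T,im=find("top",["post_grip","saw_mid","bolt_pinch","safety_pinch","pen"])
find("scene",["post_grip","saw_mid","bolt_pinch","safety_pinch"])
c=im[150:290,200:440,::-1]; cv2.imwrite("pics/end.png",cv2.resize(c,(800,466),interpolation=cv2.INTER_CUBIC))
o=ctrl.get_obs(); print(inv(tool()[:3,3]),o["contact_force"],o["opening"]); arc(0,.1,1)
E
```

```text
[-112.7978    1.3753] [ 5.265  -3.385  -5.0981] 0.015827906418865834 [-0.0064 -0.0111  0.0089 -0.0236 -0.0102  0.0009]
r 0.11280615914828396 gate -4.724580913904258
-0.0005 -0.028 -0.003
t 24.9167 tcp [0.5216 0.084  0.0975]
post_grip 0.81 [0.5161 0.0815 0.1111] [245. 224.]
saw_mid 0.73 [ 0.6015 -0.3399  0.0381] [395. 199.]
saw_mid 0.7 [ 0.4055 -0.0902  0.0296] [308. 268.]
bolt_pinch 0.76 [0.4482 0.0953 0.0991] [240. 250.]
bolt_pinch 0.37 [ 0.5998 -0.3393  0.0254] [393. 201.]
pen 0.82 [ 0.6321  0.0663 -0.0006] [254. 190.]
pen 0.46 [ 0.6029 -0.3353  0.0345] [393. 199.]
t 25.2167 tcp [0.5216 0.084  0.0975]
post_grip 0.83 [0.5203 0.082  0.1103] [291. 190.]
saw_mid 0.9 [ 0.6026 -0.3379  0.0372] [156. 270.]
saw_mid 0.81 [ 0.4085 -0.0889  0.0278] [222. 210.]
bolt_pinch 0.67 [0.4495 0.0883 0.1051] [282. 180.]
safety_pinch 0.63 [0.5861 0.0868 0.1056] [304. 203.]
[-112.7741    1.4456] [ 5.2798 -4.0229 -6.3873] 0.016003452142212934
r 0.11278332387255928 gate -4.725206664403267
-0.0002 -0.0113 -0.0004
```

View pics/end.png

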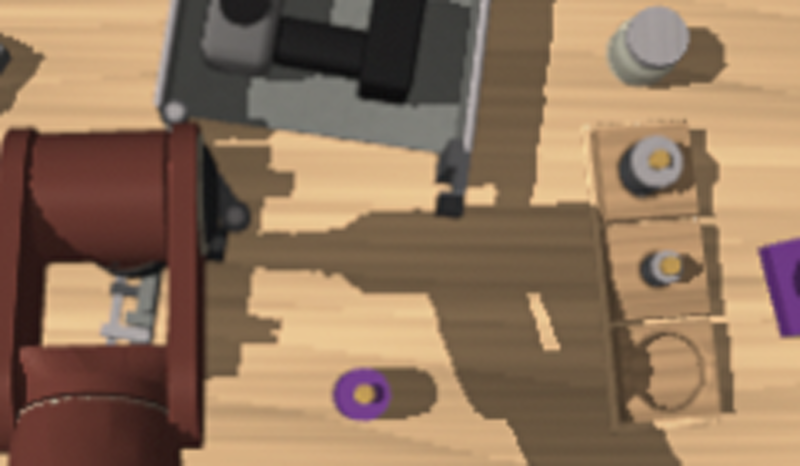

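```bash
python3 -c "
from station import ctrl,finish_job
o=ctrl.get_obs();print(o['t'],o['opening'],o['tool_pos']);print(finish_job())"
```

```text
25.4167 0.016003452142212934 [0.52165536 0.08408705 0.09755434]
the job is handed in; nothing more can be done
None
```

I put the medium hole saw back in its pocket, squeezed the safety catch and then the bolt, and swung the gate past its detent. I handed the job in at t = 25.4 s, still holding the gate open by its post. `finish_job` reports no verdict, so what follows is my own last checks.

- **Saw:** after release, the cameras put its centre at about (0.602, −0.337, 0.037), against a pocket mouth at about (0.601, −0.336, 0.030). That height matches fully home, and it looked upright. One top view put it about 4 mm off in y, which is within the detector's error.
- **Catches:** the fingers stalled at 20.7 mm on the safety catch and 20.9 mm on the bolt. The gripper reads about 1 mm low, so both are at their full 22 mm. The last top view showed the bolt's tab and lug still close together. The safety catch was last seen closed just before I squeezed the bolt.
- **Gate:** the hand position puts it at about 1.56 rad, and the bolt and safety positions the networks found in the last picture fit that. The hand was steady over the last 0.5 s. It grips the post at 16 mm opening, set to squeeze at 90 N; the outside force on the tool was about 9 N.
- **Bystanders:** the small saw, the drill, the jar and both purple look-alikes look undisturbed in the pictures. I did not measure the battery, tape, spray can, driver or large saw again at the end, but I never worked near them.

One thing was off: the tool leaned by up to about 2.4° while crossing the detent and still leaned slightly at the end. The grip did not slip.

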